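Cull the broken mugs in the yacht galley

ROBOT

A 7-joint arm with a two-finger parallel gripper is mounted at the origin on the work surface. World frame = base frame: x ahead of the robot, y to its left, z up, the work surface at z = 0. Lengths are in m, angles in rad, forces in N, time in s.
With the tool pointing down it reaches from about 0.425 to 0.95 m from the base axis. Payload 4.7 kg.
Tool frame: the origin (TCP) lies on the centre line of the jaws, within the pads' length; the fingertips stand robot.nose_length ahead of it and the grasp point (between the pads) lies 8 mm behind it (robot.nose_length is the distance from the TCP to the fingertips, in m); z points along the fingers, y is the line along which they close (so a half turn about z gives the same grasp; the last joint's range is limited). The gripper opens to 85 mm and grips with 20 to 120 N. Pads are 22 mm wide; open, the fingers measure 114 mm over their backs; the gripper's body (76 mm by 85 mm) begins 54 mm behind the grasp point. The pads swing forward as they close: fully open they stand 13 mm farther back than shut.
Start: joints at [-0.029, 0.469, -0.049, 1.532, 0.024, 1.141, -0.082], TCP at [0.675, 0, 0.242] pointing down, gripper open.
Joint ranges: [-2.59, 2.59], [-0.33, 1.99], [-1.39, 1.29], [0.1, 2.45], [-1.04, 4.18], [0.21, 1.99], [-2.66, 2.66]. Speed limits (rad/s): [2.57, 2.57, 3.14, 3.14, 3.14, 3.14, 3.14].

INTERFACE

Orientations are given as [roll, pitch, yaw] about the fixed x, y, z axes, in that order (R = Rz(yaw) Ry(pitch) Rx(roll)).
In Python, from plant import robot gives the robot as it stands. Calls block until the motion is done:
- robot.goto(position, orientation): joint-space move of the TCP to a pose.
- robot.move_straight(position, vel=0.15, attitude=None, contact_N=None): straight line of the TCP; attitude=None keeps the orientation; vel is the mean speed in m/s. With contact_N (N) it stops when the force on the tool has changed by that much, and returns True; else False.
- robot.move_joints(angles): joint-space move.
- robot.grip(opening, strength=None): opening from 0.0 (shut) to 1.0 (fully open); strength is the grip in N (None keeps the last); returns when the fingers have stopped.
- robot.sleep(seconds).
- robot.inverse_kinematics(position, orientation): joint angles nearest the present ones, or None.
- robot.sense(): the state.
- robot.grab_frame(name): name is "scene" or "side" or "wrist"; returns a dict with "image" (420x560x3 uint8, red, green, blue), "range_z" (420x560 float32, m along the optical axis (not along the pixel's ray), 0 where there is no reading), "fx", "fy", "cx", "cy" (pixels), "R" (3x3) and "t" (3): a world point X has camera coordinates R X + t. Camera axes: x right, y down, z forward; pixel columns grow to the right and rows downward; lengths in m; the calibration is good to about 2 mm. A picture is of the moment at which its call begins.
A pose or a line that the arm cannot do raises robot.IKError and nothing moves.
- robot.close_job(): hands the job in; it is judged then, once.
The state is a dict: "t": time; "joint_pos": joint angles; "joint_velocities": joint speeds; "effort": joint torques, N m; "tcp_pos": TCP position; "tcp_rot": TCP orientation; "wrist_force": force on the tool from outside, world axes, zero at the start; "torque": the same for the moment, N m; "opening": opening from 0.0 (shut) to 1.0 (fully open); "gripper_force": force on a finger pad.
Only numpy, scipy, OpenCV 4.12 (cv2) and the standard library are available. Lean on these libraries where they do the work, as an engineer would, in place of code of your own. Each camera call takes 0.05 s, during which the arm holds its last target. There are 200 camera calls.

TASK

Two of the five crew mugs on the galley mat have lost their handles, one snapped to short stubs and one clean off. Stand those two upright in the white breakages box, then seat the wooden cover fully home on the box's two pins so that nothing can jump out at sea. Set everything down rather than dropping it, and leave the three sound mugs and the other things on the worktop where they are.

Things in the scene. Friction and masses are not known exactly. Their poses are not given: they have to be found in the camera images.
- mug_stub: Broken mug: Teal mug 60 mm in diameter, 72 mm high, wall 4 mm, open top, about 200 g, standing on the mat. Origin: centre of its underside; z up, x towards the remains of its handle: two stubs one above the other (upper one 58 mm above the underside, reaching 40 mm from the mug's axis; lower one at 20 mm, reaching 37 mm).
- mug_bare: Broken mug: Teal mug 60 mm in diameter, 72 mm high, wall 4 mm, open top, about 200 g, standing on the mat. Origin: centre of its underside; z up, with no handle at all, plain and round.
- mug_a: Sound mug: Teal mug 60 mm in diameter, 72 mm high, wall 4 mm, open top, about 200 g, standing on the mat. Origin: centre of its underside; z up, x towards its whole, looped handle (8 mm bar), which reaches 56 mm from the mug's axis between 16 and 62 mm above its underside.
- mug_b: Sound mug: Teal mug 60 mm in diameter, 72 mm high, wall 4 mm, open top, about 200 g, standing on the mat. Origin: centre of its underside; z up, x towards its whole, looped handle (8 mm bar), which reaches 56 mm from the mug's axis between 16 and 62 mm above its underside.
- mug_c: Sound mug: Teal mug 60 mm in diameter, 72 mm high, wall 4 mm, open top, about 200 g, standing on the mat. Origin: centre of its underside; z up, x towards its whole, looped handle (8 mm bar), which reaches 56 mm from the mug's axis between 16 and 62 mm above its underside.
- mat: Thin grey non-slip mat, 300 x 400 x 3 mm, fixed to the worktop; the mugs stand on it. Origin: centre of its underside; x along the 300 mm side.
- box: White open box fixed on the worktop, 224 (x) by 142 mm (y), rim 85 mm high. Inside 176 (x) by 130 mm (y), floor 6 mm high. Each end wall, 24 mm thick, carries an upright steel pin, 8 mm in diameter with a tapered tip, standing 15 mm above the rim at x = -100 and +100 mm, y = 0. Origin: centre of its underside; z up.
- cover: Loose dark-wood plate, 224 (x) by 142 (y) by 8 mm, 250 g, lying on the worktop, grip up. Two through holes 13 mm wide at x = -100 and +100 mm, y = 0 fit the box's pins, either way round. Grip bar in the middle: 70 mm long (x), 14 mm thick (y), rising to 38 mm above the underside. Origin: centre of its underside; z up. Seated, its underside is 85 mm above the box's origin.
- tin: Bystander: coffee tin with a paper label, 72 mm in diameter, 110 mm high, 400 g. Origin: centre of its underside.
- jar: Bystander: clear lidded jar, 68 mm in diameter, 60 mm high. Origin: centre of its underside.
Not all that is in view belongs to the job. Leave any purple look-alike of the mug_bare alone. What is shaped like the mug_stub but blue is not meant.

How it is judged:
On the way:
1. both broken mugs stand upright on the floor of the box (x of mug_stub in the frame of box between -0.075 and 0.075 m and y of mug_stub in the frame of box between -0.055 and 0.055 m and z of mug_stub in the frame of box between 0 and 0.012 m and angle between each of mug_stub, mug_bare's own z axis and vertical below 0.15 rad and linear speed of each of mug_stub, mug_bare below 0.03 m/s and x of mug_bare in the frame of box between -0.075 and 0.075 m and y of mug_bare in the frame of box between -0.055 and 0.055 m and z of mug_bare in the frame of box between 0 and 0.012 m), for 0.2 s.
At the end, for the whole second after the job is handed in: Both broken mugs stand in the box, upright within 0.15 rad; the cover lies flat on the rim, pins in its holes (within 3.5 mm of the rim, 6 mm of centre, 0.08 rad of yaw); sound mugs upright within 25 mm of their starts; all at rest (all of step 1 and z of cover in the frame of box between 0.08 and 0.0885 m and x of cover in the frame of box between -0.006 and 0.006 m and y of cover in the frame of box between -0.006 and 0.006 m and angle between cover's own z axis and vertical below 0.04 rad and angle between the x axis of cover and the x axis of box, either way round below 0.08 rad and linear speed of cover below 0.02 m/s and distance of each of mug_a, mug_b, mug_c from where it was at the start of the episode below 0.025 m and angle between each of mug_a, mug_b, mug_c's own z axis and vertical below 0.15 rad); the robot touches nothing.
It fails at once if a mug or the cover is dropped (falls freely at more than 0.75 m/s, about 29 mm of fall) ((linear speed of mug_stub above 0.75 m/s and contact force between mug_stub and the fingers below 0.3 N) or (linear speed of mug_bare above 0.75 m/s and contact force between mug_bare and the fingers below 0.3 N) or (linear speed of mug_a above 0.75 m/s and contact force between mug_a and the fingers below 0.3 N) or (linear speed of mug_b above 0.75 m/s and contact force between mug_b and the fingers below 0.3 N) or (linear speed of mug_c above 0.75 m/s and contact force between mug_c and the fingers below 0.3 N) or (linear speed of cover above 0.75 m/s and contact force between cover and the fingers below 0.3 N)).
It fails at once if a sound mug is moved more than 25 mm or tipped over 0.35 rad (distance of any of mug_a, mug_b, mug_c from where it was at the start of the episode above 0.025 m or angle between any of mug_a, mug_b, mug_c's own z axis and vertical above 0.35 rad).
It fails at once if the tin or the jar is moved more than 20 mm (distance of any of tin, jar from where it was at the start of the episode above 0.02 m).
It also fails if it takes over 69 s, if anything falls off the work surface, if the arm or the gripper's body presses on something with over 40 N, if the wrist force passes 120 N, or if a joint passes its speed limit or range.

## Working session

There is one attempt and no reset: what is moved stays moved. The work goes in short steps, each a Python script; the robot and the scene stay as the last script left them, time stands still between calls to the robot, and variables do not carry over. Pictures are saved under pics/ and viewed, at most 10 in all, crops included, and the job is handed in when it is done.

```bash
ls; mkdir -p pics; python3 - <<'E'
from plant import robot
import cv2,numpy as np
print(robot.nose_length, robot.sense()['t'])
for n in("scene","side"):
    f=robot.grab_frame(n)
    np.savez(f"pics/{n}0.npz",**f)
    cv2.imwrite(f"pics/{n}0.png",f["image"][:,:,::-1])
    print(n,f["fx"],f["cx"],f["cy"],f["R"].tolist(),f["t"], -f["R"].T@f["t"])
E
```

```text
pics
0.011 0.0
scene 518.4374521910947 276.79680504770533 218.1984155244659 [[0.826869456889388, 0.5622009588298454, -0.014730348069588105], [0.3915938592079557, -0.5943497245555979, -0.7024262625723103], [-0.40365969664318563, 0.5750465083899624, -0.7116040770642368]] [-0.50527346 -0.22568425  1.59103965] [ 1.14841034 -0.76499194  0.9662209 ]
side 517.2100140927965 284.2715780076651 207.99926747004668 [[-0.9302329697168636, -0.3669579934654433, -0.002907418710906063], [-0.1857884594537469, 0.4777737469932922, -0.8586121912818343], [0.31646369520933726, -0.798169203687918, -0.5126174518085065]] [0.56930373 0.16924332 1.1193543 ] [0.20679355 1.02148467 0.72077013]
```

View pics/scene0.png

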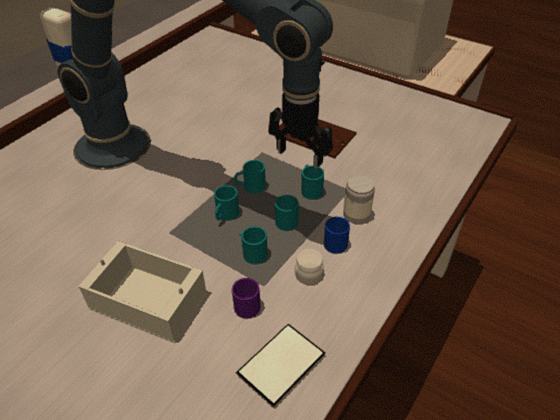

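View pics/side0.png

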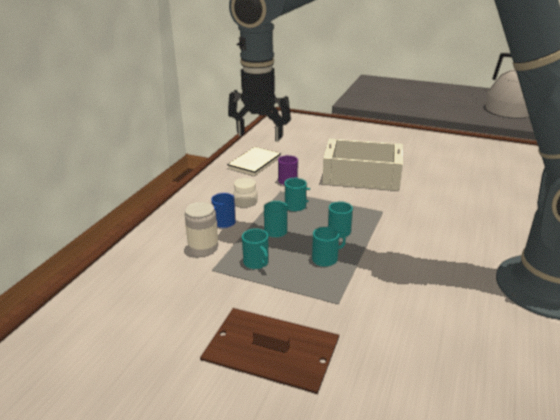

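Scene view: teal mugs at about (254,175), (227,203), (312,182), (287,212), (255,245), box near (143,288), tin and jar at (359,198) and (309,266). Blue (337,235) and purple (247,298) mugs are decoys. Side view: cover lies at (270,345) with its holes at (222,335) and (323,361). Next I fuse both depth clouds into a top view.

```bash
cat > h.py <<'E'
import numpy as np,cv2
def cloud(f):
    d=f["range_z"]; v,u=np.nonzero(d>0); z=d[v,u]
    P=np.stack([(u-f["cx"])/f["fx"]*z,(v-f["cy"])/f["fy"]*z,z],1)
    return (P-f["t"])@f["R"], f["image"][v,u], u,v
def ray(f,u,v,h):
    """pixel(s) -> world point on plane z=h"""
    uv=np.atleast_2d(np.stack([u,v],-1)).astype(float)
    d=np.c_[(uv[:,0]-f["cx"])/f["fx"],(uv[:,1]-f["cy"])/f["fy"],np.ones(len(uv))]@f["R"]
    c=-f["R"].T@f["t"]; return c+d*((h-c[2])/d[:,2])[:,None]
E
python3 - <<'E'
from h import *
bev=np.zeros((600,800,3),np.uint8)
# x 0.3..0.9 rows (up = +x), y left=+ ; 1 mm per px
for n in("scene","side"):
    f=np.load(f"pics/{n}0.npz"); P,c,u,v=cloud(f)
    hsv=cv2.cvtColor(f["image"],cv2.COLOR_RGB2HSV)[v,u]
    teal=(hsv[:,0]>75)&(hsv[:,0]<100)&(hsv[:,1]>120)&(hsv[:,2]>35)
    o=P[:,2]<0.14
    P,c,teal=P[o],c[o],teal[o]; p=P[np.argsort(P[:,2])]; cc=c[np.argsort(P[:,2])]
    r=(950-p[:,0]*1000).round().astype(int); k=(400-p[:,1]*1000).round().astype(int)
    ok=(r>=1)&(r<599)&(k>=1)&(k<799)
    for dr in(0,1):
        for dk in(0,1): bev[r[ok]+dr,k[ok]+dk]=cc[ok][:,::-1]
    T=P[teal]; m=np.zeros((800,800),np.uint8)
    m[(950-T[:,0]*1000).round().astype(int).clip(0,799),(400-T[:,1]*1000).round().astype(int).clip(0,799)]=255
    m=cv2.morphologyEx(m,cv2.MORPH_CLOSE,np.ones((9,9)))
    N,L,S,C=cv2.connectedComponentsWithStats(m)
    for i in range(1,N):
        if S[i,4]>150: print(n,"x %.3f y %.3f"%((950-C[i][1])/1000,(400-C[i][0])/1000),S[i].tolist())
cv2.imwrite("pics/bev.png",bev)
E
```

```text
scene x 0.644 y -0.005 [373, 287, 48, 52, 487]
scene x 0.642 y -0.137 [500, 291, 54, 50, 488]
scene x 0.638 y 0.130 [238, 294, 47, 51, 497]
scene x 0.620 y 0.031 [356, 300, 48, 49, 442]
scene x 0.613 y 0.167 [221, 304, 39, 51, 406]
scene x 0.613 y -0.107 [490, 307, 48, 53, 433]
scene x 0.496 y -0.064 [426, 437, 71, 46, 671]
scene x 0.478 y 0.076 [288, 439, 76, 64, 1239]
scene x 0.467 y -0.026 [412, 453, 43, 45, 428]
side x 0.637 y -0.005 [381, 293, 37, 47, 409]
side x 0.636 y -0.140 [516, 296, 35, 45, 390]
side x 0.618 y 0.157 [211, 299, 69, 72, 1037]
side x 0.619 y -0.097 [484, 298, 40, 58, 579]
side x 0.620 y 0.036 [352, 301, 46, 50, 531]
side x 0.480 y -0.035 [406, 443, 66, 57, 846]
side x 0.472 y 0.082 [283, 445, 77, 64, 1083]
```

View pics/bev.png

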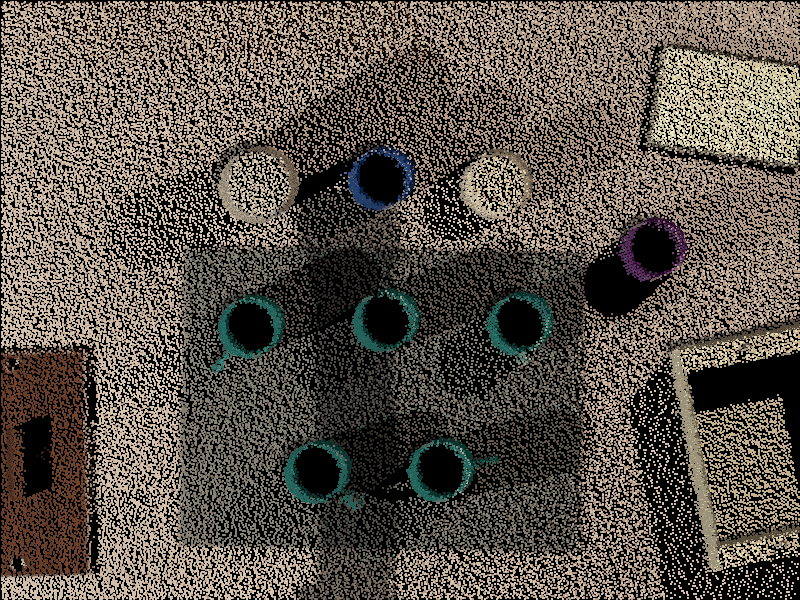

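The top view (1 mm per pixel) shows whole handles on three mugs: (250,326), (318,470) and (440,470). The broken ones are (386,320) and (519,324). In the raw views the latter has a nub, at scene (241,237) and side (308,187), so it looks like the stub mug. I'll take a closer wrist view of the mugs and box and fit the numbers.

```bash
cat >> h.py <<'E'
from scipy.optimize import least_squares
def rim(P,x,y,z0=0.069,z1=0.081,r=0.028):
    q=P[(np.hypot(P[:,0]-x,P[:,1]-y)<0.042)&(P[:,2]>z0)&(P[:,2]<z1)][:,:2]
    s=least_squares(lambda p:np.hypot(q[:,0]-p[0],q[:,1]-p[1])-r,[x,y],loss="soft_l1",f_scale=0.002)
    return s.x,len(q)
E
python3 - <<'E'
from h import *
from plant import robot
print(robot.sense()["tcp_rot"])
for n in("scene","side"):
    f=np.load(f"pics/{n}0.npz"); P,c,u,v=cloud(f)
    for nm,x,y in(("bare",.63,.014),("stub",.626,-.119)): print(n,nm,rim(P,x,y))
    # box: rim band, min-area rectangle ; cover : plate top
    q=P[(P[:,2]>.08)&(P[:,2]<.09)&(P[:,0]>.2)&(P[:,0]<.75)&(P[:,1]<-.2)&(P[:,1]>-.6)][:,:2].astype(np.float32)
    print(n,"box",cv2.minAreaRect(q*1000))
    hsv=cv2.cvtColor(f["image"],cv2.COLOR_RGB2HSV)[v,u]
    w=(P[:,2]>.004)&(P[:,2]<.013)&(hsv[:,2]<130)&(np.hypot(P[:,0]-.49,P[:,1]-.37)<.15)&(hsv[:,1]>90)
    q=P[w][:,:2].astype(np.float32)
    if len(q)>9: print(n,"cover",cv2.minAreaRect(q*1000),len(q))
for k,(p,yaw) in enumerate((([.57,-.2,.42],0),)):
    try: robot.goto(p,[np.pi,0,yaw])
    except robot.IKError as e: print("ik",e); continue
    f=robot.grab_frame("wrist"); np.savez(f"pics/w{k}.npz",**f); cv2.imwrite(f"pics/w{k}.png",f["image"][:,:,::-1])
    print(-f["R"].T@f["t"]); print(robot.sense()["t"],robot.sense()["tcp_rot"],robot.sense()["joint_pos"])
E
```

```text
[-3.13984872e+00  4.44622073e-05  1.57089077e+00]
scene bare (array([0.63149594, 0.01235639]), 131)
scene stub (array([ 0.6284487 , -0.12119666]), 155)
scene box ((504.55328369140625, -364.0762939453125), (227.1868896484375, 144.5251007080078), 10.772882461547852)
scene cover ((489.9465026855469, 381.9799499511719), (225.2445526123047, 147.38331604003906), 0.7607479691505432) 602
side bare (array([0.62901093, 0.01618673]), 156)
side stub (array([ 0.6260003 , -0.11795633]), 127)
side box ((503.34796142578125, -361.51397705078125), (225.12344360351562, 151.78765869140625), 11.526665687561035)
side cover ((486.1151123046875, 384.9534606933594), (222.64273071289062, 143.94371032714844), 1.529714822769165) 6211
[ 0.639938   -0.19844837  0.55006548]
1.2583 [-3.14041525e+00  1.98397931e-03  3.48959896e-03] [ 0.0145042   0.25671119  0.3269565   1.45942892 -0.08278927  1.44121497
 -1.22494   ]
```

View pics/w0.png

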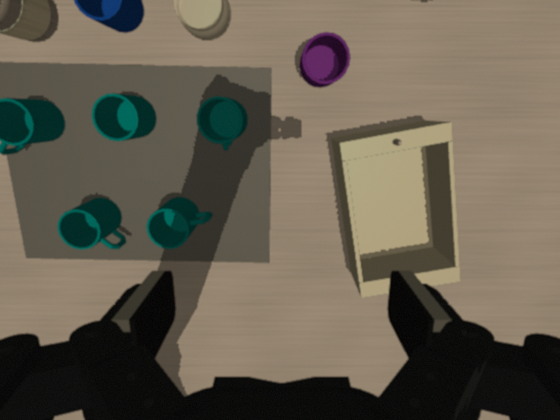

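Wrist view confirms it: the mug at (222,117) has a short stub at (228,147), pointing towards −x, and the one at (124,117) is bare. Near box pin at (397,141), box long axis roughly along world x. Picking the stub mug, with jaws closing along y.

```bash
python3 - <<'E'
from h import *
from plant import robot
f=np.load("pics/w0.npz"); P,c,u,v=cloud(f)
b,s=rim(P,.630,.014),rim(P,.627,-.12); print("bare",b,"stub",s)
q=P[(P[:,2]>.08)&(P[:,2]<.09)&(P[:,0]>.35)&(P[:,0]<.7)&(P[:,1]<-.24)&(P[:,1]>-.5)][:,:2].astype(np.float32)
print("box",cv2.minAreaRect(q*1000))
print("pin",ray(f,397,141,.1))
g=np.load("pics/side0.npz"); print("holes side",ray(g,[222,323],[335,361],.008))
x,y=(s[0]+[.6272,-.1196])/2; down=[np.pi,0,0]
robot.goto([x,y,.16],down); robot.grip(1.0,40)
print("hit",robot.move_straight([x,y,.047],vel=.12,contact_N=8))
robot.grip(0.0,40); st=robot.sense(); print(st["t"],st["opening"],st["gripper_force"],st["tcp_pos"],st["wrist_force"])
robot.move_straight([x,y,.20],vel=.15)
st=robot.sense(); print(st["t"],st["opening"],st["gripper_force"],st["wrist_force"],x,y)
E
```

```text
bare (array([0.63194793, 0.01445168]), 570) stub (array([ 0.62879903, -0.11903247]), 481)
box ((505.27001953125, -362.3346252441406), (224.34149169921875, 142.8780517578125), 10.852788925170898)
pin [[ 0.60453681 -0.34010451  0.1       ]]
holes side [[0.58416734 0.39390861 0.008     ]
 [0.38511732 0.38541449 0.008     ]]
hit False
4.0083 0.6964156131030452 43.91073038801551 [ 0.62870091 -0.11932175  0.04822527] [-1.41324203  0.78716384  5.68406704]
5.175 0.7026087389671006 43.60480131581426 [-0.45451779  0.50076491 -3.10642187] 0.6279995135974272 -0.11931623257406143
```

Gripped (opening 0.70, about 60 mm). Placing it at box x = +42 mm.

```bash
cat >> h.py <<'E'
YB=np.radians(10.85); CB=np.array([.5045,-.3627])
def inbox(bx,by=0): return CB+np.array([[np.cos(YB),-np.sin(YB)],[np.sin(YB),np.cos(YB)]])@[bx,by]
def place(robot,bx):
    x,y=inbox(bx); a=[np.pi,0,YB]
    robot.move_straight([x,y,.20],vel=.2,attitude=a)
    robot.move_straight([x,y,.065],vel=.12)
    print("hit",robot.move_straight([x,y,.045],vel=.03,contact_N=5)); s=robot.sense(); print(s["tcp_pos"],s["wrist_force"])
    robot.grip(0.85); robot.move_straight([x,y,.20],vel=.15); print(robot.sense()["t"],robot.sense()["wrist_force"])
E
python3 - <<'E'
from h import *
from plant import robot
place(robot,.042)
x,y=.6311,.0144
robot.goto([x,y,.16],[np.pi,0,0]); robot.grip(1.0,40)
f=robot.grab_frame("scene"); cv2.imwrite("pics/s1.png",f["image"][180:380,40:380,::-1])
print("hit",robot.move_straight([x,y,.047],vel=.12,contact_N=8))
robot.grip(0.0,40); robot.move_straight([x,y,.20],vel=.15)
st=robot.sense(); print(st["t"],st["opening"],st["gripper_force"],st["wrist_force"])
E
```

```text
hit True
[ 0.54574008 -0.35479435  0.05121802] [ 0.03167333 -0.48576518  4.74356214]
9.7833 [-0.30313403  0.30277893 -0.00992349]
hit False
14.1667 0.6812876000373194 43.079223164822906 [ 0.40282272  0.35683398 -1.66510133]
```

View pics/s1.png

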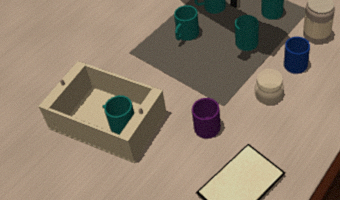

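Stub mug stands upright in the box at crop (118,113). Now placing the bare mug, then imaging both pins and the cover's holes from the wrist.

```bash
python3 - <<'E'
from h import *
from plant import robot
place(robot,-.042)
def look(p,a,k):
    robot.goto(p,a); robot.sleep(.2)
    f=robot.grab_frame("wrist"); np.savez(f"pics/{k}.npz",**f); return f["image"][:,:,::-1]
x,y=inbox(0,.12)
a=look([x,y,.36],[np.pi,0,YB-np.pi/2],"w1")
b=look([.488,.265,.36],[np.pi,0,np.pi/2],"w2")
cv2.imwrite("pics/w12.png",np.vstack([a[:300],b[:300]]))
print(robot.sense()["t"],robot.sense()["joint_pos"])
E
```

```text
hit True
[ 0.46324203 -0.37065773  0.0511049 ] [-0.56488943  0.61198928  5.40371878]
19.6417 [ 0.56116287 -0.11645778  0.37726702]
23.575 [-0.66666563  0.18690649  0.11220948  1.66182599 -0.02150043  1.29405273
 -0.55176082]
```

View pics/w12.png

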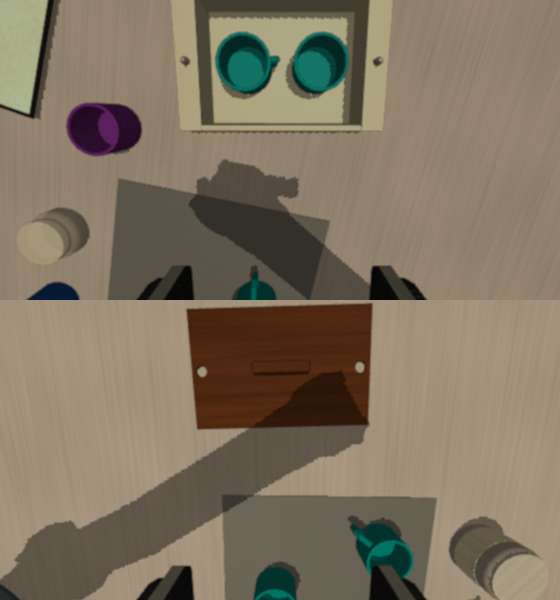

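Both mugs stand upright in the box. Pins at (184,61) and (378,61) in the top half, cover holes at (202,72) and (360,67) in the lower half. Refining these as blob centroids.

```bash
python3 - <<'E'
from h import *
def blobs(k,pts,bright,h,w=11):
    f=np.load(f"pics/{k}.npz"); g=cv2.cvtColor(f["image"],cv2.COLOR_RGB2GRAY).astype(float); out=[]
    for u,v in pts:
        p=g[v-w:v+w+1,u-w:u+w+1]; bg=np.median(p); d=(p-bg) if bright else (bg-p)
        m=(d>0.4*d.max()).astype(np.uint8); N,L,S,C=cv2.connectedComponentsWithStats(m)
        i=1+np.argmax(S[1:,4]); print(k,u,v,"blob",S[i].tolist(),C[i]); out.append(C[i]+[u-w,v-w])
    o=np.array(out); r=ray(f,o[:,0],o[:,1],h); d=r[0]-r[1]
    print(k,r.round(4).tolist(),"mid",r.mean(0).round(4),"len",np.linalg.norm(d),"yaw",np.degrees(np.arctan2(d[1],d[0]))%180, "cam",(-f["R"].T@f["t"]).round(3))
    return f
blobs("w1",[(184,61),(378,61)],False,.0925)
f=blobs("w2",[(202,72),(360,67)],True,.004)
# plate outline
hsv=cv2.cvtColor(f["image"],cv2.COLOR_RGB2HSV)
P,c,u,v=cloud(f); 
def rect(P,m): print(cv2.minAreaRect(P[m][:,:2].astype(np.float32)*1000))
rect(P,(P[:,2]>.005)&(P[:,2]<.012)&(np.hypot(P[:,0]-.488,P[:,1]-.384)<.15))
m=(P[:,2]>.03)&(P[:,2]<.045)&(np.hypot(P[:,0]-.488,P[:,1]-.384)<.06); rect(P,m)
f=np.load("pics/w1.npz"); P,c,u,v=cloud(f)
rect(P,(P[:,2]>.082)&(P[:,2]<.088)&(np.hypot(P[:,0]-.5045,P[:,1]+.3627)<.15))
E
```

```text
w1 184 61 blob [8, 6, 9, 11, 62] [12.0483871  10.85483871]
w1 378 61 blob [6, 7, 10, 10, 59] [ 9.91525424 11.3559322 ]
w1 [[0.6014, -0.3426, 0.0925], [0.4077, -0.3792, 0.0925]] mid [ 0.5045 -0.3609  0.0925] len 0.197149630601858 yaw 10.68511298836772 cam [ 0.495 -0.313  0.491]
w2 202 72 blob [6, 5, 10, 11, 82] [10.81707317 10.41463415]
w2 360 67 blob [6, 6, 9, 11, 83] [10.15662651 10.89156627]
w2 [[0.3888, 0.3822, 0.004], [0.5877, 0.3872, 0.004]] mid [0.4882 0.3847 0.004 ] len 0.19896854421318685 yaw 1.440619556806837 cam [0.489 0.333 0.491]
((488.8106689453125, 385.43182373046875), (224.57986450195312, 142.358154296875), 1.552186131477356)
((488.9100341796875, 385.31671142578125), (68.76293182373047, 14.236339569091797), 1.361843228340149)
((502.95623779296875, -355.4654846191406), (224.33416748046875, 127.89197540283203), 10.815698623657227)
```

```bash
python3 - <<'E'
from h import *
from plant import robot
yc=np.radians(1.45); x,y=.4886,.3851
robot.goto([x,y,.12],[np.pi,0,yc]); robot.grip(1.0,80)
print("hit",robot.move_straight([x,y,.025],vel=.08,contact_N=8), robot.sense()["tcp_pos"])
robot.grip(0.0,80); s=robot.sense(); print(s["t"],s["opening"],s["gripper_force"],s["tcp_pos"],s["tcp_rot"])
robot.move_straight([x,y,.25],vel=.15)
X,Y=.5047,-.362
robot.move_straight([X,Y,.25],vel=.25,attitude=[np.pi,0,YB])
robot.move_straight([X,Y,.14],vel=.1); robot.sleep(.3)
s=robot.sense(); print(s["t"],s["opening"],s["tcp_pos"],s["tcp_rot"],s["wrist_force"],s["torque"])
a=robot.grab_frame("scene"); b=robot.grab_frame("side")
np.savez("pics/s2.npz",**a); np.savez("pics/d2.npz",**b)
cv2.imwrite("pics/s2.png",np.hstack([cv2.resize(a["image"][200:360,50:250],None,fx=2,fy=2),cv2.resize(b["image"][90:250,280:480],None,fx=2,fy=2)])[:,:,::-1])
for n,f in(("scene",a),("side",b)):
    P,c,u,v=cloud(f); P=P[(P[:,2]>.115)&(P[:,2]<.128)&(np.hypot(P[:,0]-X,P[:,1]-Y)<.14)]
    print(n,cv2.minAreaRect(P[:,:2].astype(np.float32)*1000),np.linalg.lstsq(np.c_[P[:,:2]-[X,Y],np.ones(len(P))],P[:,2],rcond=None)[0])
E
```

```text
hit False [0.48898736 0.38540482 0.02561702]
27.2833 0.1475861737935239 81.71072959899902 [0.48881582 0.38519713 0.02531022] [-3.14134875e+00 -3.68053387e-04  2.52909374e-02]
33.625 0.14770119876796403 [ 0.50484762 -0.3620276   0.14031594] [ 3.14129130e+00 -4.81730789e-04  1.89468986e-01] [ 0.32512383 -1.05166952 -2.73057992] [ 0.01113279  0.00897974 -0.01284315]
scene ((504.33026123046875, -363.8624267578125), (226.73609924316406, 145.13104248046875), 11.224660873413086) [-0.00138913  0.00169834  0.12224286]
side ((503.2120666503906, -361.96826171875), (224.8570098876953, 154.34042358398438), 10.613094329833984) [ 0.00374026 -0.01423964  0.1234767 ]
```

View pics/s2.png

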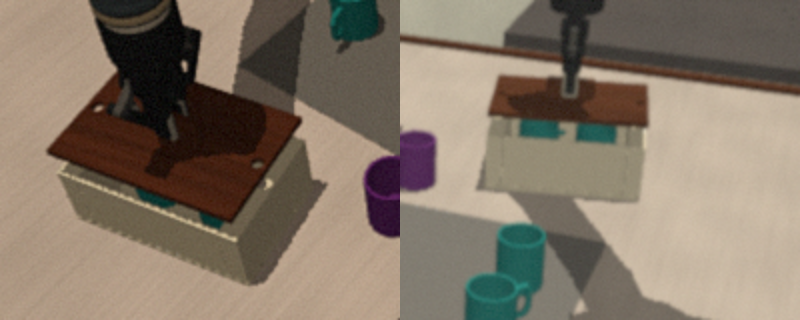

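The cover is held level over the box. Its outline in each camera matches that camera's box outline within 0.5 mm, so I'm lowering it.

```bash
python3 - <<'E'
from h import *
from plant import robot
X,Y=.5048,-.362
print("hit",robot.move_straight([X,Y,.107],vel=.025,contact_N=8))
s=robot.sense(); print(s["t"],s["tcp_pos"],s["wrist_force"],s["torque"])
E
```

```text
hit True
34.8 [ 0.50473414 -0.36192446  0.11030183] [ 0.01256012 -0.16459942  4.86604659] [ 0.05116693 -0.00414261 -0.02018858]
```

Contact at 0.1103, exactly the seated height. Releasing, retreating and checking.

```bash
python3 - <<'E'
from h import *
from plant import robot
X,Y=.5048,-.362
robot.grip(0.6); robot.move_straight([X,Y,.25],vel=.12)
robot.goto([.62,-.05,.35],[np.pi,0,0]); robot.sleep(.3)
a=robot.grab_frame("scene"); b=robot.grab_frame("side")
cv2.imwrite("pics/s3.png",np.hstack([cv2.resize(a["image"][130:360,50:380],None,fx=1.2,fy=1.2),cv2.resize(b["image"][130:360,180:440],None,fx=1.2,fy=1.2)])[:,:,::-1])
for n,f in(("scene",a),("side",b)):
    P,c,u,v=cloud(f); P=P[(P[:,2]>.085)&(P[:,2]<.1)&(np.hypot(P[:,0]-X,P[:,1]-Y)<.14)]
    print(n,cv2.minAreaRect(P[:,:2].astype(np.float32)*1000),np.linalg.lstsq(np.c_[P[:,:2]-[X,Y],np.ones(len(P))],P[:,2],rcond=None)[0])
print(robot.sense()["t"])
E
```

```text
scene ((503.7640075683594, -363.519287109375), (228.36476135253906, 146.25904846191406), 11.289570808410645) [-0.00168136  0.00150995  0.0923077 ]
side ((504.0361022949219, -362.2913818359375), (222.53427124023438, 158.48300170898438), 10.668316841125488) [ 0.00274285 -0.01550134  0.09367926]
38.2917
```

View pics/s3.png

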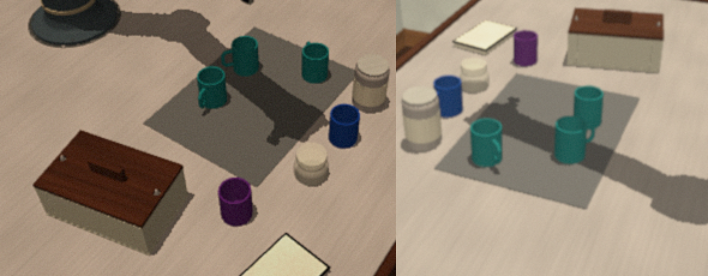

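The cover sits flush on the rim with its top at about 0.0925 m and the pins showing at (62,157) and (157,192). The three sound mugs and the bystanders are where they were.

```bash
python3 -c "
from plant import robot
print(robot.close_job())"
```

```text
the job is handed in; nothing more can be done
None
```

Both broken mugs stand upright in the box, the cover is seated on its pins, and the job was handed in at about 38 s of the 69 s allowed; the judge returned no verdict.

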